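Fit the spout to the drinking-water filter at a merit fair

TASK

Take the metal spout out of its wooden holder and push its straight end down into the collet on top of the drinking-water filter, past the seal until it sits fully home on the stop inside, without forcing it. Leave it standing there, then swing the tap lever on the filter all the way over to open the water. Leave the other things on the table where they are.

Things in the scene. Friction and masses are not known exactly. Their poses are not given: they have to be found in the camera images.
- spout: Metal spout, loose, 70-140 g: straight tube 16 mm thick, 120 mm long, then a 14 mm gooseneck rising to 145 mm and bending over to its own +x, its open end 50 mm out, 101 mm above the foot. Origin: centre of the flat foot; z up the tube. Foot bevelled: 11 mm wide, full width 4 mm up. Good grip: across its y, 95 mm above the foot. Starts upright in the holder, foot 10 mm above the table.
- holder: Fixed wooden block 80 x 80 x 50 mm with one upright hole of 17.8 mm, 40 mm deep, in the middle of its top; the spout stands in it. Origin: centre of the underside.
- filter: Fixed drinking-water filter: a white housing 140 mm (its x) x 220 mm (its y) x 80 mm high, with a round grey collet standing up out of its top at (0, -60) mm and a tap lever on a grey block at (0, +65) mm. Origin: centre of the underside, z up.
- port (a point): Centre of the collet's mouth, at its upper rim, 97 mm above the table; filter's axes. A cone 24 mm wide at the rim narrows over 5 mm to an upright bore 18 mm wide. The solid stop lies deep inside, out of sight: 33 to 47 mm below the rim, different from unit to unit, known only by the sudden firm resistance when the foot meets it. More than 30 N on the stop harms it.
- seal (a point): Centre of the springy seal ring in the bore, 17 mm below the collet's rim; filter's axes. The bevel above the foot meets it with the foot about 18 to 22 mm below the rim: pushing past takes roughly 8 to 18 N, easing at once; from there the tube slides with an uneven stick-slip drag of up to about 10 N until the stop. The seal holds the spout once in.
- tap (a joint): Tap lever angle in rad: starts between 0 and 0.25 (leaning to the filter's -x), 1.0 is its end stop (leaning to +x, open). It turns about the filter's y axis through a pivot at (0, +65, 102) mm in the filter's frame, stays where left, and needs about 1 N at the tip.
- tap_tip (a point): Centre of the 26 mm ball at the end of the tap lever, 70 mm from the pivot, about 165 mm above the table; the stem is 10 mm thick. The lever leans 0.5 rad to the filter's -x at joint 0 and 0.5 rad to +x at joint 1.0.
- cup: Bystander: clear empty cup, 68 mm wide, 85 mm high, loose. Origin: centre of the underside.
- tin: Bystander: plain metal tin, 60 mm wide, 70 mm high, loose. Origin: centre of the underside.
- goldbowl: Bystander: golden pedestal bowl, 100 mm wide, 92 mm high, loose. Origin: centre of the underside.
Not all that is in view belongs to the job. There is more than one size of the spout; the one meant has the size given above.

How it is judged:
On the way, in this order (a step that is already met when the one before it is completed fails the run):
1. the spout is pushed home: its foot is within about 1.5 mm of the stop inside the collet (the stop's centre lies 4 mm below its face), upright (distance between spout and shoulder below 0.0056 m and angle between the z axis of spout and the z axis of filter, either way round below 0.12 rad), for 0.2 s.
2. the tap lever is swung over (value of joint tap above 0.85 rad), for 0.2 s.
At the end, for the whole second after the job is handed in: The spout stands upright (within 7 degrees) in the collet with its foot within 1.5 mm of the stop inside, at rest and let go; the tap lever is at 0.85 rad or more; cup, tin, and golden bowl have moved less than 20 mm (all of step 1 and value of joint tap above 0.85 rad and linear speed of spout below 0.02 m/s); the robot touches nothing.
It fails at once if the spout bears on the stop inside the collet with more than 30 N (contact force between spout and shoulder above 30 N).
It fails at once if a bystander is moved more than 20 mm (distance of any of cup, tin, goldbowl from where it was at the start of the episode above 0.02 m).
It fails at once if the spout is jammed against the filter: all contacts together, the seal's squeeze of about 45 N included, exceed 90 N (contact force between spout and filter above 90 N).
It also fails if it takes over 72 s, if anything falls off the work surface, if the arm or the gripper's body presses on something with over 40 N, if the wrist force passes 120 N, or if a joint passes its speed limit or range.

ROBOT

A 6-joint arm with a two-finger parallel gripper is mounted at the origin on the work surface. World frame = base frame: x ahead of the robot, y to its left, z up, the work surface at z = 0. Lengths are in m, angles in rad, forces in N, time in s.
With the tool pointing down it reaches from about 0.35 to 0.775 m from the base axis. Payload 5.5 kg.
Tool frame: the origin (TCP) lies at the very end of the fingers, on their centre line; the grasp point (between the pads) lies 19 mm behind it (grip_point_offset is the distance from the TCP to the grasp point, in m); z points along the fingers, y is the direction in which the jaws open and shut (so a half turn about z gives the same grasp; the last joint's range is limited). The gripper opens to 85 mm and grips with 20 to 120 N. Pads are 22 mm wide; open, the fingers measure 114 mm over their backs; the gripper's body (76 mm by 85 mm) begins 54 mm behind the grasp point. The pads swing forward as they close: fully open they stand 13 mm farther back than shut.
Start: joints at [-1.271, 0.313, 0.046, 1.304, 0, 1.431], TCP at [0.245, -0.52, 0.196] pointing down, gripper open.
Joint ranges: [-2.76, 2.76], [-0.86, 1.69], [-1.03, 1.26], [-2.2, 2.34], [-1.47, 1.5], [-3.14, 3.14]. Speed limits (rad/s): [2.57, 2.57, 3.14, 3.14, 3.14, 3.14].

INTERFACE

Orientations are given as a unit quaternion [w, x, y, z].
In Python, from workcell import * gives the robot as it stands.
- The arm moves only by the shell command python3 -m crank 'ROWS' [OPENING] [FORCE]. ROWS is a JSON object of lists of equal length, an entry for each row: "travel": the shift along the tool's x, y, z in units of 40 mm (1.0 is 40 mm), a list of three; "turn": the turn about the tool's z in rad. In form: {"travel": [[x, y, z], ...], "turn": [turn, ...]}. A call has 1 to 5 rows; each row is the pose to reach, as a shift and turn from the pose commanded when the call began, along the tool's axes at that moment; what a row does not reach only later rows make up. A row lasts 1/12 s, in which the tool goes at most 41.7 mm and 7.16 degrees, less where a joint would pass 70% of its speed; a pose out of reach is approached as far as the arm can. A call with a gripper value outside its range is refused whole. OPENING is the finger opening in mm, from 0 to 85.4, set as the call begins (- or left out, the last holds). The fingers move at their own pace and stop on an object; FORCE is the grip in N (left out, the last holds). Time passes only in rows, so rows that repeat a pose let the fingers close. It gives the time, the measured TCP pose, the force and the opening at its end, in the units of the state.
- get_state(): the state, without advancing time (a new reading comes with each control period).
- read_camera(name): name is "scene" or "top" or "wrist"; returns a dict with "image" (420x560x3 uint8, red, green, blue), "K" (3x3 intrinsics, pixels), "k1" (the pictures are not rectified: a ray, as slopes to the right and down, at radius r is drawn at 1 + k1 r^2 times it, then the intrinsics apply), "R" (3x3) and "t" (3): a world point X has camera coordinates R X + t. Camera axes: x right, y down, z forward; pixel columns grow to the right and rows downward; lengths in m; the calibration is good to about 2 mm. A picture is of the moment at which its call begins. There is no depth.
- hand_in(): hands the job in, once; it reports no verdict.
The state is a dict: "clock": time; "joint_pos": joint angles; "qvel": joint speeds; "tau": joint torques, N m; "tcp_pos": TCP position; "orientation": TCP orientation; "wrist_force": force on the tool from outside, world axes, zero at the start; "ft_torque": the same for the moment, N m; "finger_gap": finger opening in m.
Only numpy, scipy, OpenCV 4.12 (cv2) and the standard library are available. Lean on these libraries where they do the work, as an engineer would, in place of code of your own. Each camera call takes 0.05 s, during which the arm holds its last target. There are 200 camera calls.

## Working session

There is one attempt and no reset: what is moved stays moved. The work goes in short steps, Python scripts to look and compute and a shell command to move; the robot and the scene stay as the last step left them, time stands still between calls to the robot, and variables do not carry over. Pictures are saved under pics/ and viewed, about 8 in all and at most 12, crops included, and the job is handed in when it is done.

```bash
mkdir -p pics; ls; python3 - <<'E'
from workcell import *
import cv2,numpy as np
s=get_state();print(s)
for n in("scene","top"):
    c=read_camera(n);cv2.imwrite(f"pics/{n}0.png",c["image"][:,:,::-1]);np.savez(f"{n}0.npz",**c);print(n,c["K"],c["k1"],c["R"],c["t"])
E
```

```text
pics
{'clock': 0.0, 'joint_pos': array([-1.27060273e+00,  3.14008257e-01,  4.49753648e-02,  1.30361813e+00,
        1.13992209e-05,  1.43120108e+00]), 'qvel': array([ 0.00155847, -0.00076904,  0.00121765, -0.00320983, -0.00029461,
       -0.00132647]), 'tau': array([ 3.19858664e-04, -4.80622315e+01,  2.98536783e+01,  1.91583694e-02,
       -1.81332039e-04, -1.24338428e-05]), 'tcp_pos': array([ 0.24462795, -0.51972102,  0.195203  ]), 'orientation': array([-9.24814528e-04,  9.75920066e-01,  2.18126486e-01, -6.87038376e-05]), 'wrist_force': array([-0.11929987, -0.07454451,  0.16319755]), 'ft_torque': array([ 0.01895228, -0.03098341, -0.01525077]), 'finger_gap': 0.08547280418243966}
scene [[490.51601635   0.         282.38253189]
 [  0.         490.51601635 209.19670164]
 [  0.           0.           1.        ]] -0.10581533785004965 [[ 0.45723157  0.8892611  -0.01240866]
 [ 0.55527725 -0.29635023 -0.77707382]
 [-0.69469883  0.34841244 -0.62928714]] [-0.20174623 -0.17372183  1.63133603]
top [[409.00250113   0.         278.97665388]
 [  0.         409.00250113 206.51955567]
 [  0.           0.           1.        ]] 0.004838973148554546 [[ 0.00644618 -0.99981422  0.01816516]
 [-0.99067175 -0.00885783 -0.13598173]
 [ 0.13611737 -0.01711915 -0.9905448 ]] [-0.0307115   0.50354723  0.9423128 ]
```

View pics/scene0.png

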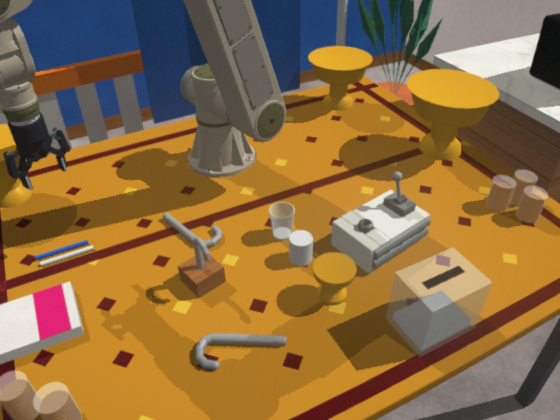

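View pics/top0.png

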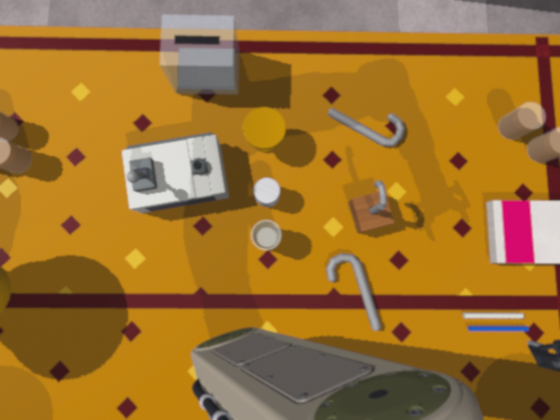

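The top view shows three spouts: one standing in the wooden holder (top ~(375,205), scene ~(200,262)) and two lying on the table (top ~(365,125) and ~(355,290)). The one in the holder fits, because the target starts upright in the holder. I'll check its size in a crop. The filter is at top (175,172), with the collet at ~(200,167) and the tap at ~(142,173).

```bash
cat > h.py <<'E'
import numpy as np,cv2
def ray(c,u,v):
    K=c["K"];d=np.array([[(u-K[0,2])/K[0,0],(v-K[1,2])/K[1,1]]]);k=float(c["k1"])
    p=d[0].copy()
    for _ in range(20): p=d[0]/(1+k*(p@p))
    R=c["R"];return -R.T@c["t"],R.T@np.array([p[0],p[1],1])
def onz(c,u,v,z):
    o,d=ray(c,u,v);return o+d*(z-o[2])/d[2]
def proj(c,X):
    x=c["R"]@np.asarray(X,float)+c["t"];p=x[:2]/x[2];p=p*(1+float(c["k1"])*(p@p))
    return np.array([c["K"][0,0]*p[0]+c["K"][0,2],c["K"][1,1]*p[1]+c["K"][1,2]])
def tri(c1,p1,c2,p2):
    o1,d1=ray(c1,*p1);o2,d2=ray(c2,*p2)
    a,b=np.linalg.lstsq(np.c_[d1,-d2],o2-o1,rcond=None)[0]
    return (o1+a*d1+o2+b*d2)/2,np.linalg.norm(o1+a*d1-o2-b*d2)
E
python3 - <<'E'
import cv2,numpy as np
t=cv2.imread("pics/top0.png");s=cv2.imread("pics/scene0.png")
r=lambda a,w,h:cv2.resize(a,(w,h),interpolation=cv2.INTER_CUBIC)
a=r(t[170:240,340:440],400,280)   #x4
b=r(t[125:220,115:235],400,316)  #x3.33
c=r(s[200:300,150:250],400,400)  #x4
d=r(s[165:275,320:440],400,366)
im=np.zeros((600,800,3),np.uint8)
im[:280,:400]=a; im[280:596,:400]=b; im[:300,400:]=r(s[205:295,150:270],400,300); im[300:,400:]=r(s[170:260,320:440],400,300)
cv2.imwrite("pics/crop1.png",im)
E
```

```text
(no output)
```

View pics/crop1.png

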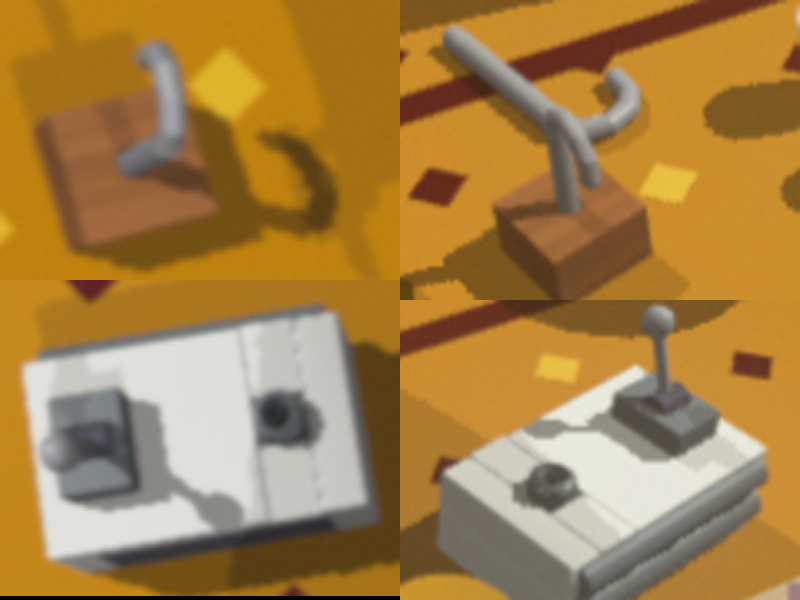

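The crop shows the holder spout as a single upright tube with its gooseneck bent over, entering the block top at top px ~(372.5,211). The collet mouth is at top (199,165) / scene (366,224), and the tap ball at top (132,176) / scene (397,176).

```bash
python3 - <<'E'
from h import *
T=np.load("top0.npz");S=np.load("scene0.npz")
np.set_printoptions(precision=4,suppress=True)
A=lambda x,y:(340+x/4,170+y/4)
B=lambda x,y:(115+x*.3,125+(y-280)*.3)
C=lambda x,y:(150+(x-400)*.3,205+y*.3)
D=lambda x,y:(320+(x-400)*.3,170+(y-300)*.3)
h=[onz(T,*A(*p),.05) for p in((37,122),(178,83),(217,210),(77,250))]
print("holder",np.mean(h,0),[np.linalg.norm(h[i]-h[i-1]) for i in range(4)])
print("holder scene",np.mean([onz(S,*C(*p),.05) for p in((493,207),(572,160),(650,207),(562,262))],0))
print("entry",onz(T,*A(130,165),.05),onz(S,*C(568,210),.05))
end=onz(T,*A(152,55),.118);print("end",end,tri(T,A(152,55),S,C(592,178)))
top=tri(T,A(178,130),S,C(555,115));print("bend",top)
f=[onz(T,*B(*p),.08) for p in((22,365),(330,310),(378,518),(50,560))]
print("filter",np.mean(f,0),[np.linalg.norm(f[i]-f[i-1]) for i in range(4)],"y-dir",(f[0]+f[3]-f[1]-f[2])[:2])
print("port",onz(T,*B(280,413),.097),onz(S,*D(553,480),.097),tri(T,B(280,413),S,D(553,480)))
print("ball",tri(T,B(57,450),S,D(658,320)))
y=(f[0]+f[3]-f[1]-f[2])[:2];y/=np.linalg.norm(y);x=np.array([y[1],-y[0]]);m=np.mean(f,0)[:2]
print("x",x,"y",y,"port pred",m-.06*y,"pivot",m+.065*y)
for n,p in(("gold",(264,128)),("tin",(267,190)),("cup",(266,235))):print(n,onz(T,*p,.07))
E
```

```text
holder [ 0.4918 -0.2455  0.05  ] [np.float64(0.07867157167139488), np.float64(0.08772290330133858), np.float64(0.07832111551805838), np.float64(0.08643002489924395)]
holder scene [ 0.5005 -0.2488  0.05  ]
entry [ 0.4924 -0.2471  0.05  ] [ 0.5018 -0.2502  0.05  ]
end [ 0.545  -0.2439  0.118 ] (array([ 0.5458, -0.2424,  0.1173]), np.float64(0.0035409299252265724))
bend (array([ 0.5004, -0.2492,  0.1408]), np.float64(0.0030783537053961814))
filter [0.5749 0.2158 0.08  ] [np.float64(0.13819546357179047), np.float64(0.21505461695004977), np.float64(0.15121172599561328), np.float64(0.22317105976975007)] y-dir [-0.0729  0.4319]
port [0.5884 0.1554 0.097 ] [0.5966 0.1538 0.097 ] (array([0.5905, 0.1576, 0.0905]), np.float64(0.00202065139735782))
ball (array([0.5459, 0.2786, 0.1693]), np.float64(0.0005843648697881163))
x [0.9861 0.1664] y [-0.1664  0.9861] port pred [0.5849 0.1566] pivot [0.5641 0.2799]
gold [0.6858 0.0104 0.07  ]
tin [0.5372 0.0017 0.07  ]
cup [0.4332 0.0029 0.07  ]
```

```bash
cat >> h.py <<'E'
def goal(pos,yaw=None):
    """travel (40 mm units, tool axes) and turn from current pose to world pos / tool-x yaw"""
    from workcell import get_state
    from scipy.spatial.transform import Rotation as Ro
    s=get_state();q=s["orientation"];R=Ro.from_quat([q[1],q[2],q[3],q[0]]).as_matrix()
    y=np.arctan2(R[1,0],R[0,0]);d=R.T@(np.asarray(pos)-s["tcp_pos"])/.04
    print("t",round(s["clock"],2),"tcp",s["tcp_pos"].round(4),"yaw",round(y,3),"tilt",R[:2,2].round(3),"F",s["wrist_force"].round(1),"gap",round(s["finger_gap"]*1e3,1),"q1,6",s["joint_pos"][[0,5]].round(2))
    print("  travel",d.round(3),"turn",None if yaw is None else round(y-yaw,3))
def shot(name,f):
    from workcell import read_camera
    c=read_camera(name);cv2.imwrite(f"pics/{f}.png",c["image"][:,:,::-1]);np.savez(f"{f}.npz",**c);return c
E
python3 -m crank '{"travel":[[0.86,-0.35,-0.16],[1.72,-0.7,-0.32],[2.58,-1.05,-0.48],[3.44,-1.4,-0.64],[4.3,-1.74,-0.8]],"turn":[0,0,0,0,0]}' 85
python3 -c "
from h import *;goal([.497,-.248,.26],.2)"
```

```text
clock: 0.52
tcp_pos: [0.3714, -0.3825, 0.228]
orientation: [-0.0, 0.976, 0.218, -0.0]
wrist_force: [-0.4, -0.8, -0.0]
finger_gap: 0.085
t 0.52 tcp [ 0.3714 -0.3825  0.228 ] yaw 0.439 tilt [-0.     0.001] F [-0.4 -0.8 -0. ] gap 85.0 q1,6 [-0.95  1.75]
  travel [ 4.272 -1.71  -0.8  ] turn 0.239
```

```bash
python3 -m crank '{"travel":[[0.86,-0.35,-0.16],[1.72,-0.7,-0.32],[2.58,-1.05,-0.48],[3.44,-1.4,-0.64],[4.27,-1.71,-0.8]],"turn":[0.05,0.1,0.15,0.2,0.24]}' 
python3 -c "
from h import *;goal([.497,-.248,.26],.2);c=shot('wrist','w1');C=-c['R'].T@c['t'];print(C,c['R'][2],proj(c,[.497,-.248,.05]))"
```

```text
clock: 0.93
tcp_pos: [0.497, -0.2476, 0.2601]
orientation: [-0.0, 0.995, 0.099, -0.0]
wrist_force: [0.9, -0.3, 0.1]
finger_gap: 0.0851
t 0.93 tcp [ 0.497  -0.2476  0.2601] yaw 0.198 tilt [-0.  0.] F [ 0.9 -0.3  0.1] gap 85.1 q1,6 [-0.61  2.34]
  travel [-0.002  0.011  0.004] turn -0.002
[ 0.57965454 -0.23024534  0.43770557] [-0.31548743 -0.06279388 -0.94684984] [280.87542503 179.52148836]
```

View pics/w1.png

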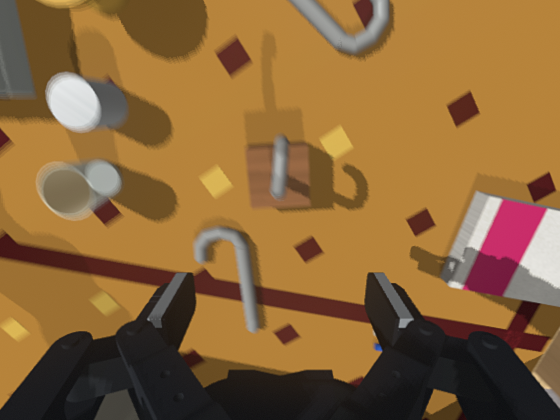

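The wrist view shows the holder at px (248–310,143–209), with the spout's gooseneck running almost straight up the image from ~(279,193) to the open end at ~(281,140). The jaws are closely aligned with it. I'll enlarge once for exact pixels.

```bash
python3 -c "
import cv2
i=cv2.imread('pics/w1.png')[125:215,225:345];cv2.imwrite('pics/w1c.png',cv2.resize(i,(800,600),interpolation=cv2.INTER_CUBIC))"
```

```text
(no output)
```

View pics/w1c.png

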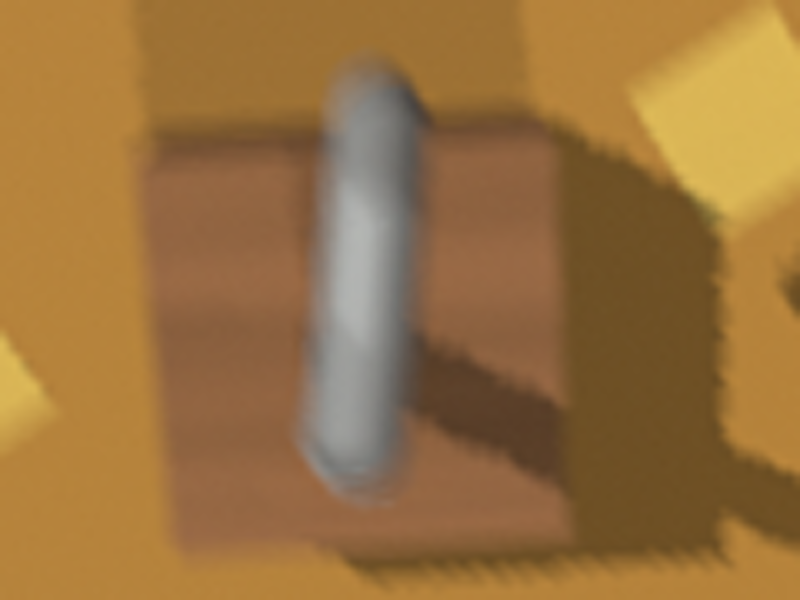

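```bash
python3 - <<'E'
from h import *
c=np.load("w1.npz");A=lambda p:(225+p[0]*.15,125+p[1]*.15)
h=[onz(c,*A(p),.05) for p in((148,160),(555,125),(574,540),(180,553))]
print(np.mean(h,0),[np.linalg.norm(h[i]-h[i-1]).round(4) for i in range(4)])
e=(h[0]+h[1]-h[2]-h[3])[:2];print("holder yaw",np.arctan2(e[1],e[0]))
a=onz(c,*A((352,430)),.145);b=onz(c,*A((374,105)),.12);m=onz(c,*A((363,270)),.15)
d=b-a;print(a,m,b,np.arctan2(d[1],d[0]))
H=np.mean(h,0)
for dx in(0,):
  for z in(.13,.09):
    print(z,[( (proj(c,[H[0],H[1],z])-[225,125])/.15).round(0)])
goal([H[0],H[1],.20])
E
```

```text
[ 0.49912022 -0.24592749  0.05      ] [np.float64(0.0786), np.float64(0.0776), np.float64(0.0825), np.float64(0.0799)]
holder yaw 0.260279622307405
[ 0.50669633 -0.24263735  0.145     ] [ 0.53144892 -0.23938435  0.15      ] [ 0.55184645 -0.23699362  0.12      ] 0.12435422903920451
0.13 [array([364., 456.])]
0.09 [array([364., 398.])]
t 0.98 tcp [ 0.5011 -0.2435  0.2612] yaw 0.201 tilt [0.004 0.002] F [2.  2.3 0.4] gap 85.0 q1,6 [-0.6   2.34]
  travel [-0.068  0.051  1.531] turn None
```

```bash
python3 -m crank '{"travel":[[0,0,0.5],[0,0,1.0],[0,0,1.5],[0,0,1.5]],"turn":[0.04,0.07,0.07,0.07]}' 
python3 -c "
from h import *;goal([.499,-.245,.09],.13)"
```

```text
clock: 1.32
tcp_pos: [0.494, -0.2478, 0.1957]
orientation: [-0.002, 0.998, 0.065, -0.003]
wrist_force: [-0.7, 0.6, -0.1]
finger_gap: 0.0848
t 1.32 tcp [ 0.494  -0.2478  0.1957] yaw 0.131 tilt [-0.006  0.004] F [-0.7  0.6 -0.1] gap 84.8 q1,6 [-0.61  2.4 ]
  travel [ 0.148 -0.04   2.641] turn 0.001
```

```bash
python3 -m crank '{"travel":[[0.06,-0.07,0.5],[0.06,-0.07,1.0],[0.06,-0.07,1.5],[0.06,-0.07,1.9],[0.06,-0.07,2.2]],"turn":[0,0,0,0,0]}' 
python3 -c "
from h import *;goal([.499,-.245,.09],.13)"
```

```text
clock: 1.73
tcp_pos: [0.4977, -0.2464, 0.1113]
orientation: [-0.0, 0.998, 0.065, -0.001]
wrist_force: [0.0, -0.2, -0.9]
finger_gap: 0.0849
t 1.73 tcp [ 0.4977 -0.2464  0.1113] yaw 0.13 tilt [-0.001  0.001] F [ 0.  -0.2 -0.9] gap 84.9 q1,6 [-0.6   2.41]
  travel [ 0.038 -0.031  0.533] turn -0.0
```

```bash
python3 -m crank '{"travel":[[0,0,0.3],[0,0,0.5],[0,0,0.55],[0,0,0.55]],"turn":[0,0,0,0]}' 
python3 -m crank '{"travel":[[0,0,0],[0,0,0],[0,0,0],[0,0,0],[0,0,0]],"turn":[0,0,0,0,0]}' 0 60
python3 -m crank '{"travel":[[0,0,0],[0,0,0],[0,0,0],[0,0,0],[0,0,0]],"turn":[0,0,0,0,0]}' 0 110
python3 -m crank '{"travel":[[0,0,0],[0,0,0],[0,0,0]],"turn":[0,0,0]}' 0 110
python3 -c "
from h import *;goal([.499,-.245,.09],.13);shot('wrist','w2')"
```

```text
clock: 2.07
tcp_pos: [0.498, -0.2465, 0.0901]
orientation: [-0.0, 0.998, 0.065, -0.0]
wrist_force: [-0.0, 0.1, -0.1]
finger_gap: 0.0852
clock: 2.48
tcp_pos: [0.4985, -0.2466, 0.0905]
orientation: [0.0, 0.998, 0.065, 0.0]
wrist_force: [0.2, -0.4, -0.1]
finger_gap: 0.0247
clock: 2.9
tcp_pos: [0.4986, -0.2466, 0.0907]
orientation: [0.0, 0.998, 0.065, 0.0]
wrist_force: [-0.1, 0.8, 5.5]
finger_gap: 0.0106
clock: 3.15
tcp_pos: [0.4986, -0.2466, 0.0907]
orientation: [0.0, 0.998, 0.065, 0.0]
wrist_force: [-0.8, 0.5, 6.0]
finger_gap: 0.0109
t 3.15 tcp [ 0.4986 -0.2466  0.0907] yaw 0.13 tilt [ 0.001 -0.001] F [-0.8  0.5  6. ] gap 10.9 q1,6 [-0.6   2.41]
  travel [ 0.015 -0.038  0.017] turn -0.0
```

View pics/w2.png

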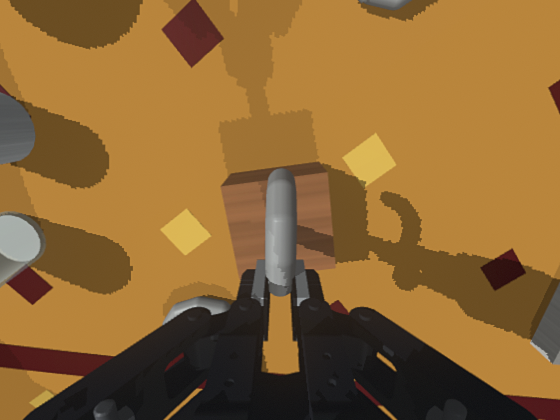

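The wrist view shows the spout between the fingers (bend top ~(280,290), pads ~(262,275) and (305,275)). But the gap reads 10.9 mm and the tube is 16 mm, so the grip may be off-centre. I'll check before lifting.

```bash
python3 - <<'E'
from h import *
c=np.load("w2.npz");i=cv2.imread("pics/w2.png");K=5
print(c["K"][0,0],-c["R"].T@c["t"])
o=cv2.resize(i[195:315,220:340],None,fx=K,fy=K,interpolation=cv2.INTER_CUBIC)
for z,col in((.155,(0,0,255)),(.13,(0,255,0)),(.11,(255,0,0)),(.09,(255,0,255))):
    p=proj(c,[.4986,-.2466,z]);print(z,p.round(1));cv2.drawMarker(o,tuple(int(v) for v in (p-[220,195])*K),col,0,20,2)
cv2.imwrite("pics/w2c.png",o)
E
```

```text
300.9409542776948 [ 0.58192113 -0.23470677  0.26834807]
0.155 [282.  310.7]
0.13 [281.6 280.9]
0.11 [281.4 262.9]
0.09 [281.2 248.3]
```

View pics/w2c.png

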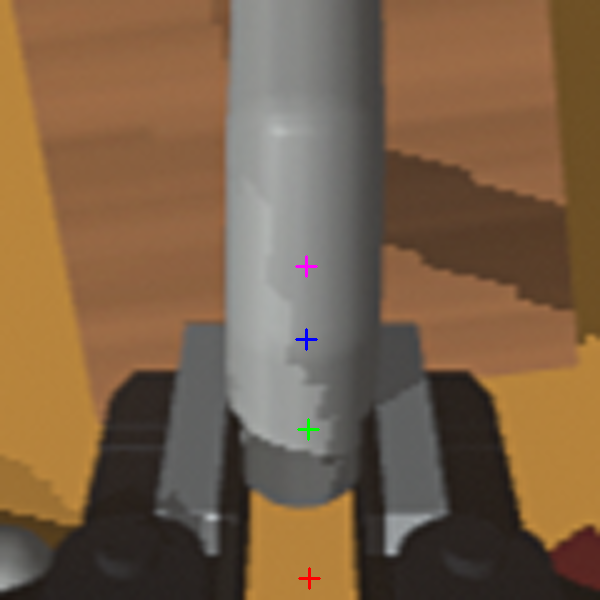

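```bash
python3 - <<'E'
from h import *
c=np.load("w2.npz")
f1=onz(c,222,187,.05);f2=onz(c,328,172,.05);r=onz(c,336,266,.05)
print(f1,f2,r,np.linalg.norm(f1-f2),np.linalg.norm(f2-r),"centre",(f1+r)/2)
yaw=.13;ux=np.array([np.cos(yaw),np.sin(yaw),0]);uy=np.array([-ux[1],ux[0],0]);uz=np.array([0,0,1])
for off in(0,.004,.008,.012,.016):
    P=[]
    for a in np.linspace(0,np.pi,40):
        for b in np.linspace(0,2*np.pi,30):
            r_=.025+.007*np.cos(b)
            P.append(np.array([.4986,-.2466,.13])+ux*(off+.025-r_*np.cos(a))+uz*(r_*np.sin(a))+uy*.007*np.sin(b))
    q=np.array([proj(c,p) for p in P]);print(off,"rear limb v",q[:,1].max().round(1),"end v",q[:,1].min().round(1))
E
```

```text
[ 0.52385792 -0.19901757  0.05      ] [ 0.54513849 -0.27520761  0.05      ] [ 0.46991128 -0.29560445  0.05      ] 0.07910615683482186 0.07794333173611163 centre [ 0.4968846  -0.24731101  0.05      ]
0 rear limb v 304.0 end v 173.5
0.004 rear limb v 296.7 end v 164.9
0.008 rear limb v 289.3 end v 156.2
0.012 rear limb v 281.8 end v 147.3
0.016 rear limb v 274.2 end v 138.2
```

The holder centre is within 2 mm of the TCP, so the pads do cover the tube. The low gap reading is probably pad compliance. I'll lift slowly and check the hold.

```bash
python3 -m crank '{"travel":[[0,0,-0.1],[0,0,-0.25],[0,0,-0.45],[0,0,-0.65],[0,0,-0.8]],"turn":[0,0,0,0,0]}' 
python3 -m crank '{"travel":[[0,0,-0.2],[0,0,-0.4],[0,0,-0.4],[0,0,-0.4]],"turn":[0,0,0,0]}' 
python3 -c "
from h import *;goal([.4986,-.2466,.21],.13)
c=shot('scene','s2');w=shot('wrist','w3')
a=cv2.imread('pics/s2.png')[150:300,130:290];b=cv2.imread('pics/w3.png')[120:320,200:360]
im=np.hstack([cv2.resize(a,(400,375)),cv2.resize(b,(400,500))[:375]]) if 0 else np.hstack([cv2.resize(a,(480,450),interpolation=2),cv2.resize(b,(320,400),interpolation=2)[:400] if 0 else cv2.copyMakeBorder(cv2.resize(b,(320,400),interpolation=2),0,50,0,0,0)])
cv2.imwrite('pics/c3.png',im)"
```

```text
clock: 3.62
tcp_pos: [0.4985, -0.2465, 0.1233]
orientation: [0.0, 0.998, 0.065, 0.0]
wrist_force: [0.2, 0.2, -0.4]
finger_gap: 0.0106
clock: 3.95
tcp_pos: [0.4987, -0.2467, 0.1389]
orientation: [0.0, 0.998, 0.065, 0.001]
wrist_force: [0.0, -0.1, -0.9]
finger_gap: 0.0109
t 3.95 tcp [ 0.4987 -0.2467  0.1389] yaw 0.13 tilt [ 0.001 -0.001] F [ 0.  -0.1 -0.9] gap 10.9 q1,6 [-0.6   2.41]
  travel [-1.000e-03 -2.000e-03 -1.778e+00] turn -0.0
```

View pics/c3.png

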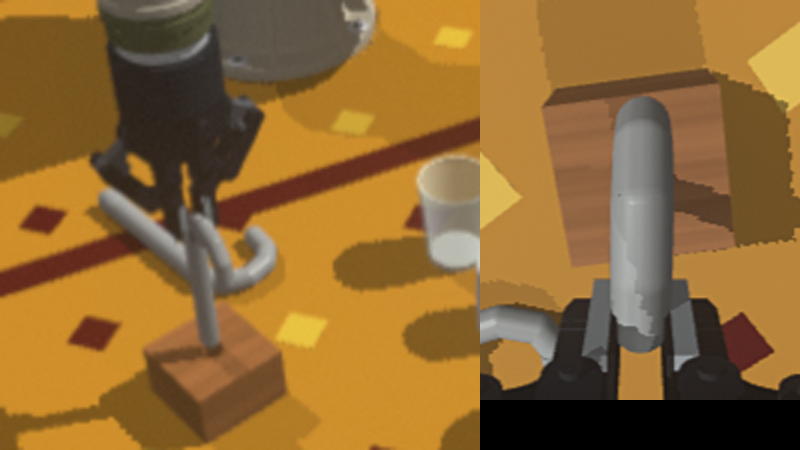

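The picture shows the spout lifted with the fingers, upright. More tube seems to show below the pads than I expected, so I'll work out the grip height and foot position by projection.

```bash
python3 - <<'E'
from h import *
for n in("s2",):
    c=np.load(n+".npz")
    for z in(.03,.05,.058,.07,.1,.139,.158,.195,.21):
        p=proj(c,[.4987,-.2467,z]);print(z,((p-[130,150])*3).round(0))
E
```

```text
0.03 [217. 367.]
0.05 [214. 350.]
0.058 [213. 343.]
0.07 [211. 332.]
0.1 [206. 305.]
0.139 [200. 268.]
0.158 [197. 249.]
0.195 [191. 211.]
0.21 [188. 196.]
```

```bash
python3 -m crank '{"travel":[[0,0,-0.7],[0.1,-0.2,-1.4],[0.35,-0.9,-1.9],[0.7,-1.75,-1.9],[1.05,-2.6,-1.9]],"turn":[0,0,0,0,0]}' 
python3 -m crank '{"travel":[[0.34,-0.85,0],[0.68,-1.7,0],[1.02,-2.55,0],[1.36,-3.4,0],[1.7,-4.2,0]],"turn":[-0.07,-0.14,-0.21,-0.28,-0.35]}' 
python3 -c "
from h import *;goal([.585,.09,.215],.5)"
```

```text
clock: 4.47
tcp_pos: [0.5273, -0.1377, 0.2153]
orientation: [0.001, 0.998, 0.064, 0.001]
wrist_force: [-0.6, -0.2, -1.2]
finger_gap: 0.0108
clock: 4.88
tcp_pos: [0.5718, 0.0396, 0.2135]
orientation: [-0.0, 0.971, 0.239, -0.0]
wrist_force: [0.1, -0.5, -1.7]
finger_gap: 0.0107
t 4.88 tcp [0.5718 0.0396 0.2135] yaw 0.484 tilt [-0.001  0.   ] F [ 0.1 -0.5 -1.7] gap 10.7 q1,6 [-0.07  2.59]
  travel [ 0.877 -0.963 -0.038] turn -0.016
```

```bash
python3 -m crank '{"travel":[[0.44,-0.48,0],[0.88,-0.96,0],[0.88,-0.96,0],[0.88,-0.96,0],[0.88,-0.96,0]],"turn":[0,0,0,0,0]}' 
python3 -m crank '{"travel":[[0,0,0],[0,0,0],[0,0,0]],"turn":[0,0,0]}' 
python3 -c "
from h import *;goal([.592,.1546,.215],.5);w=shot('wrist','w4');print(proj(w,[.592,.1546,.097]));s=shot('scene','s4');t=shot('top','t4')
p=proj(s,[.585,.09,.13]);q=proj(t,[.592,.1546,.097]);print('foot scene',p,'port top',q, 'foot top',proj(t,[.585,.09,.13]))
r=lambda a,w,h:cv2.resize(a,(w,h),interpolation=2)
im=np.zeros((600,800,3),np.uint8)
im[:300,:400]=r(cv2.imread('pics/w4.png'),400,300)
im[300:,:400]=r(cv2.imread('pics/t4.png')[120:210,140:260],400,300)
im[:,400:]=r(cv2.imread('pics/s4.png')[130:250,315:395],400,600)
cv2.imwrite('pics/c4.png',im)"
```

```text
clock: 5.3
tcp_pos: [0.5852, 0.0876, 0.2134]
orientation: [0.0, 0.971, 0.238, -0.001]
wrist_force: [-0.5, 0.6, -0.8]
finger_gap: 0.0108
clock: 5.55
tcp_pos: [0.5855, 0.0868, 0.2141]
orientation: [0.0, 0.972, 0.237, -0.0]
wrist_force: [0.5, -0.4, -0.6]
finger_gap: 0.0109
t 5.55 tcp [0.5855 0.0868 0.2141] yaw 0.478 tilt [-0. -0.] F [ 0.5 -0.4 -0.6] gap 10.9 q1,6 [0.01 2.68]
  travel [ 0.924 -1.432 -0.022] turn -0.022
[221.67713656 162.89890669]
foot scene [342.48915764 218.96366182] port top [199.42694569 163.36368991] foot top [226.41835667 163.17883378]
```

View pics/c4.png

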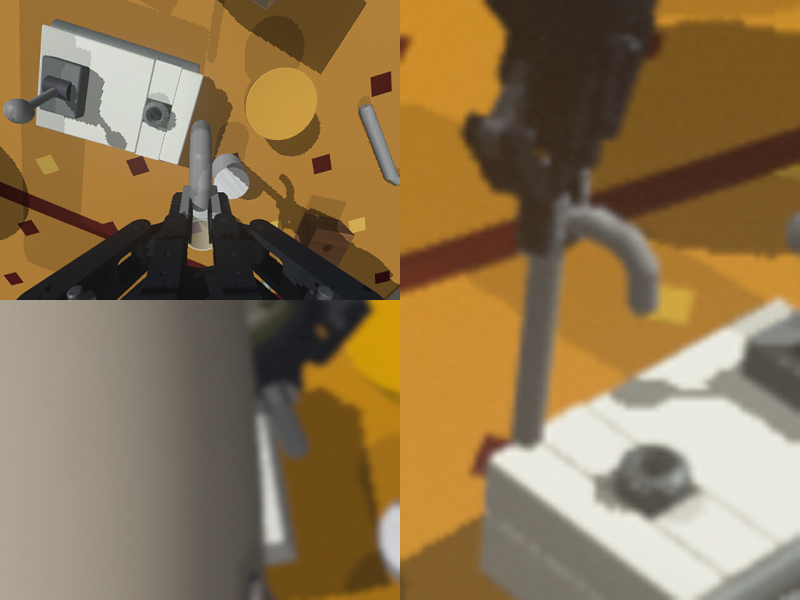

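The crop shows the spout hanging upright with its foot at scene px (340.4,219). The collet mouth is at scene (365.6,223) and wrist (218.5,158).

```bash
python3 - <<'E'
from h import *
w=np.load("w4.npz");s=np.load("s4.npz")
i=cv2.imread("pics/w4.png")[135:180,195:245]
g=cv2.cvtColor(i,cv2.COLOR_BGR2GRAY)
m=(g<75).astype(np.uint8)
n,l,st,ce=cv2.connectedComponentsWithStats(m);print(st[1:],(ce[1:]+[195,135]).round(1))
print("port wrist",onz(w,218.5,157.5,.097)," scene",onz(s,365.4,223.3,.097), "tri",tri(w,(218.5,157.5),s,(365.4,223.3)))
tcp=np.array([.5855,.0868])
for z in(.128,.132,.136):
    f=onz(s,340.4,218.5,z);print("foot scene",z,f)
# project TCP-axis in scene
for z in(.134,.18):print(proj(s,[*tcp,z]),((proj(s,[*tcp,z])-[315,130])*5+[400,0]).round())
E
```

```text
[[ 32   9  13  17  72]
 [ 10  16  22  17 264]
 [ 11  22   1   1   1]
 [ 41  28   1   2   2]
 [ 40  31   1   2   2]
 [ 13  33   1   1   1]] [[235.2 150.3]
 [216.2 160.1]
 [206.  157. ]
 [236.  163.5]
 [235.  166.5]
 [208.  168. ]]
port wrist [0.59539243 0.1594828  0.097     ]  scene [0.59382262 0.15419528 0.097     ] tri (array([0.5930779 , 0.15799003, 0.09421771]), np.float64(0.004954075620169488))
foot scene 0.128 [0.57922498 0.08789362 0.128     ]
foot scene 0.132 [0.58312875 0.08511678 0.132     ]
foot scene 0.136 [0.58703252 0.08233995 0.136     ]
[341.58105243 218.20983036] [533. 441.]
[342.83446852 203.10355945] [539. 366.]
```

```bash
python3 -m crank '{"travel":[[0.3,-0.5,0],[0.65,-1.0,0],[0.95,-1.48,0],[0.95,-1.48,0.3],[0.95,-1.48,0.7]],"turn":[0,0,0,0,0]}' 
python3 -m crank '{"travel":[[0,0,0],[0,0,0],[0,0,0],[0,0,0]],"turn":[0,0,0,0]}' 
python3 -c "
from h import *;goal([.592,.157,.184]);w=shot('wrist','w5');s=shot('scene','s5')
print(proj(s,[.592,.157,.104]))
r=lambda a,w,h:cv2.resize(a,(w,h),interpolation=2)
im=np.zeros((600,800,3),np.uint8)
im[:,400:]=r(cv2.imread('pics/s5.png')[180:240,340:380],400,600)
im[:400,:400]=r(cv2.imread('pics/w5.png')[130:270,210:350],400,400)
cv2.imwrite('pics/c5.png',im)"
```

```text
clock: 6.12
tcp_pos: [0.5933, 0.1593, 0.1874]
orientation: [0.0, 0.971, 0.238, 0.002]
wrist_force: [0.7, 0.7, -1.2]
finger_gap: 0.0109
clock: 6.45
tcp_pos: [0.5926, 0.1576, 0.1872]
orientation: [0.0, 0.971, 0.237, 0.001]
wrist_force: [-0.0, -1.5, -1.2]
finger_gap: 0.0111
t 6.45 tcp [0.5926 0.1576 0.1872] yaw 0.479 tilt [0.002 0.   ] F [-0.  -1.5 -1.2] gap 11.1 q1,6 [0.13 2.79]
  travel [-0.019  0.006  0.079] turn None
[366.18265763 220.38023785]
```

View pics/c5.png

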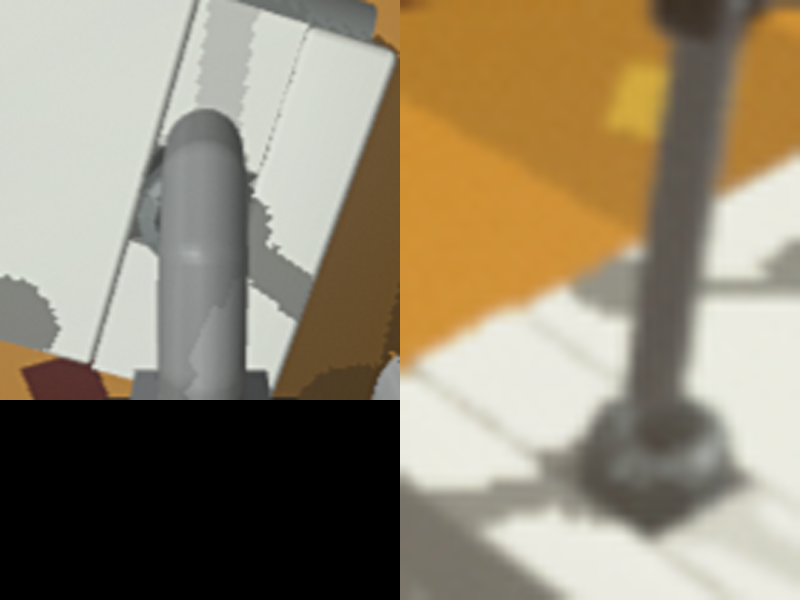

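In the scene crop the foot is just at the collet mouth: foot ~(365.5,221), mouth ~(366.7,223). I'll check the tube's tilt against the projected vertical.

```bash
python3 - <<'E'
from h import *
s=np.load("s5.npz");g=cv2.cvtColor(cv2.imread("pics/s5.png"),cv2.COLOR_BGR2HSV).astype(int)
P=[]
for v in range(189,217):
    row=g[v,355:380]; m=(row[:,1]<80)&(row[:,2]<150)
    u=np.where(m)[0]+355
    if len(u):
        P.append((v,u.min(),u.max(),u.mean()))
P=np.array(P);print(P[::4])
k=np.polyfit(P[:,0],P[:,3],1);print("line slope",k)
for z in(.11,.18):print(proj(s,[.5926,.1576,z]))
a=proj(s,[.5926,.1576,.11]);b=proj(s,[.5926,.1576,.18]);print("expected slope",(b-a)[0]/(b-a)[1], "u at rows",np.polyval(k,a[1])-a[0],np.polyval(k,b[1])-b[0])
E
```

```text
[[189.         367.         372.         369.5       ]
 [193.         367.         371.         369.        ]
 [197.         366.         371.         368.5       ]
 [201.         365.         370.         367.5       ]
 [205.         364.         379.         368.28571429]
 [209.         360.         369.         364.5       ]
 [213.         363.         368.         365.5       ]]
line slope [-1.69550103e-01  4.01655969e+02]
[366.75489763 218.58858971]
[369.56746246 196.04566222]
expected slope -0.12476484406749436 u at rows -2.160646897760273 -1.151056061444649
```

```bash
python3 -m crank '{"travel":[[0.07,-0.05,0],[0.07,-0.05,0.1],[0.07,-0.05,0.2],[0.07,-0.05,0.3],[0.07,-0.05,0.35]],"turn":[0,0,0,0,0]}' 
python3 -m crank '{"travel":[[0,0,0.05],[0,0,0.1],[0,0,0.1]],"turn":[0,0,0]}' 
python3 -c "
from h import *;goal([.592,.157,.184])"
```

```text
clock: 6.97
tcp_pos: [0.5931, 0.1609, 0.171]
orientation: [-0.0, 0.971, 0.238, -0.001]
wrist_force: [-0.7, -0.1, -1.1]
finger_gap: 0.0109
clock: 7.22
tcp_pos: [0.5933, 0.1609, 0.1675]
orientation: [-0.0, 0.971, 0.238, -0.0]
wrist_force: [-0.1, -0.1, -0.2]
finger_gap: 0.0109
t 7.22 tcp [0.5933 0.1609 0.1675] yaw 0.48 tilt [-0.001 -0.   ] F [-0.1 -0.1 -0.2] gap 10.9 q1,6 [0.13 2.8 ]
  travel [-0.073  0.072 -0.412] turn None
```

```bash
for i in 1 2 3; do python3 -m crank '{"travel":[[0,0,0.04],[0,0,0.08],[0,0,0.08]],"turn":[0,0,0]}' | egrep 'tcp|force'; done
```

```text
tcp_pos: [0.5934, 0.1609, 0.1646]
wrist_force: [-0.5, -0.5, -1.1]
tcp_pos: [0.5934, 0.1609, 0.1613]
wrist_force: [1.0, -0.2, -1.2]
tcp_pos: [0.5935, 0.1611, 0.1587]
wrist_force: [-2.4, 0.9, 3.5]
```

```bash
for i in 1 2 3; do python3 -m crank '{"travel":[[0,0,0.04],[0,0,0.04]],"turn":[0,0]}' | egrep 'tcp|force'; done
```

```text
tcp_pos: [0.5938, 0.1611, 0.1578]
wrist_force: [-0.7, 0.2, 3.2]
tcp_pos: [0.5942, 0.1612, 0.1569]
wrist_force: [-2.4, -0.2, 8.1]
tcp_pos: [0.5942, 0.161, 0.1552]
wrist_force: [-0.3, -0.6, 3.4]
```

```bash
for i in 1 2 3 4 5; do python3 -m crank '{"travel":[[0,0,0.04],[0,0,0.04]],"turn":[0,0]}' | egrep 'tcp|force'; done
```

```text
tcp_pos: [0.5939, 0.1611, 0.1529]
wrist_force: [-1.4, 1.4, 2.3]
tcp_pos: [0.5939, 0.1609, 0.1508]
wrist_force: [-0.1, -1.1, 2.5]
tcp_pos: [0.5938, 0.1609, 0.149]
wrist_force: [-0.6, 0.0, 1.8]
tcp_pos: [0.5936, 0.1609, 0.1472]
wrist_force: [-1.1, 1.0, 2.6]
tcp_pos: [0.5936, 0.1609, 0.1454]
wrist_force: [-0.7, -0.4, 2.7]
```

```bash
for i in 1 2 3; do python3 -m crank '{"travel":[[0,0,0.025],[0,0,0.025]],"turn":[0,0]}' | egrep 'tcp|force'; done
```

```text
tcp_pos: [0.5935, 0.1608, 0.1443]
wrist_force: [-0.1, -0.5, 2.4]
tcp_pos: [0.5935, 0.1609, 0.1435]
wrist_force: [-0.2, -0.2, 2.2]
tcp_pos: [0.5934, 0.1608, 0.1422]
wrist_force: [-0.6, -0.4, -0.8]
```

```bash
for i in 1 2 3; do python3 -m crank '{"travel":[[0,0,0.025],[0,0,0.025]],"turn":[0,0]}' | egrep 'tcp|force'; done
```

```text
tcp_pos: [0.5936, 0.1609, 0.1416]
wrist_force: [-1.9, -1.3, 2.2]
tcp_pos: [0.5934, 0.1609, 0.1404]
wrist_force: [-1.1, 0.2, -0.7]
tcp_pos: [0.5932, 0.1608, 0.1389]
wrist_force: [-0.7, -0.8, -3.5]
```

```bash
for i in 1 2 3; do python3 -m crank '{"travel":[[0,0,0.025],[0,0,0.025]],"turn":[0,0]}' | egrep 'tcp|force'; done
```

```text
tcp_pos: [0.5931, 0.1608, 0.1379]
wrist_force: [-0.7, -0.9, -3.6]
tcp_pos: [0.5933, 0.1609, 0.1372]
wrist_force: [-1.5, 0.5, 0.1]
tcp_pos: [0.5931, 0.1609, 0.1361]
wrist_force: [-1.1, -0.1, -2.4]
```

```bash
for i in 1 2 3; do python3 -m crank '{"travel":[[0,0,0.025],[0,0,0.025]],"turn":[0,0]}' | egrep 'tcp|force'; done
```

```text
tcp_pos: [0.5934, 0.161, 0.1356]
wrist_force: [-1.8, -0.9, -1.4]
tcp_pos: [0.5938, 0.1611, 0.1354]
wrist_force: [-2.5, -1.5, 2.8]
tcp_pos: [0.5941, 0.1612, 0.1354]
wrist_force: [-3.0, -0.2, 8.6]
```

```bash
for i in 1 2; do python3 -m crank '{"travel":[[0,0,0.025],[0,0,0.025]],"turn":[0,0]}' | egrep 'tcp|force'; done
```

```text
tcp_pos: [0.5943, 0.1612, 0.1353]
wrist_force: [-4.6, -0.1, 14.8]
tcp_pos: [0.5946, 0.1613, 0.1353]
wrist_force: [-5.5, -0.6, 16.6]
```

The TCP stopped dead at z = 0.1353 while the force rose to ~17 N, which is more than the seal drag could give. That is the stop, so I'll relax the push slightly and let go.

```bash
python3 -m crank '{"travel":[[0,0,0],[0,0,0],[0,0,0]],"turn":[0,0,0]}' | egrep 'tcp|force'
python3 -m crank '{"travel":[[0,0,-0.04],[0,0,-0.04],[0,0,-0.04],[0,0,-0.04]],"turn":[0,0,0,0]}' | egrep 'tcp|force'
```

```text
tcp_pos: [0.5946, 0.1613, 0.1353]
wrist_force: [-5.3, -1.2, 17.5]
tcp_pos: [0.5942, 0.1612, 0.1353]
wrist_force: [-4.0, -0.2, 9.8]
```

```bash
python3 -m crank '{"travel":[[0,0,0],[0,0,0],[0,0,0],[0,0,0],[0,0,0]],"turn":[0,0,0,0,0]}' 70
python3 -c "
from h import *;goal([.5942,.1612,.25]);w=shot('wrist','w6');s=shot('scene','s6')
t=[.5935,.1605];print(proj(s,[*t,.097]),proj(s,[*t,.17]))
r=lambda a,w,h:cv2.resize(a,(w,h),interpolation=2)
im=np.zeros((600,800,3),np.uint8)
im[:,400:]=r(cv2.imread('pics/s6.png')[170:250,340:393],400,600)
im[:300,:400]=r(cv2.imread('pics/w6.png'),400,300)
cv2.imwrite('pics/c6.png',im)"
```

```text
clock: 12.63
tcp_pos: [0.5936, 0.1609, 0.1329]
orientation: [0.0, 0.971, 0.238, -0.0]
wrist_force: [1.1, 0.6, -0.1]
finger_gap: 0.0695
t 12.63 tcp [0.5936 0.1609 0.1329] yaw 0.48 tilt [-0. -0.] F [ 1.1  0.6 -0.1] gap 69.5 q1,6 [0.13 2.8 ]
  travel [ 1.500e-02  1.000e-03 -2.926e+00] turn None
[367.42138183 222.44522818] [370.36980971 199.22288071]
```

View pics/c6.png

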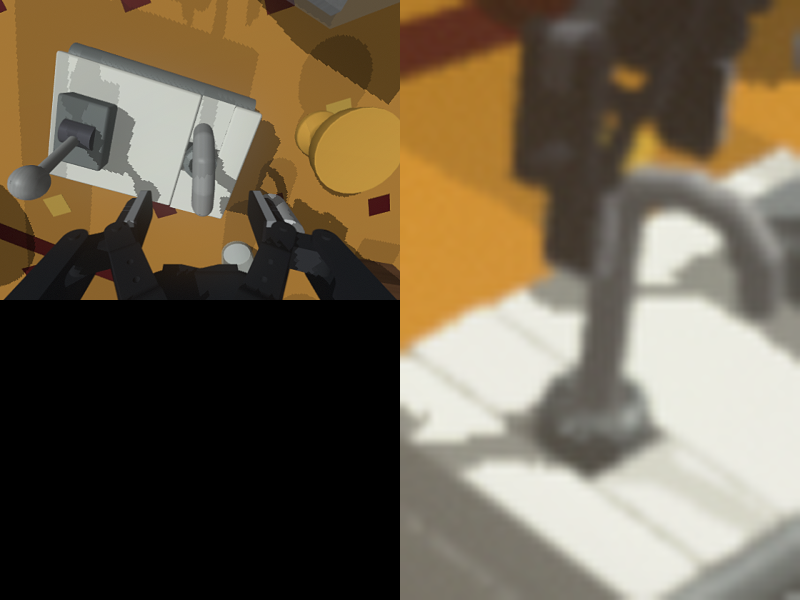

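The spout stands upright in the collet, with the fingers open on both sides of it. The lever still leans to -x (ball in the wrist crop at (30,182)). I'll retreat straight up.

```bash
python3 -m crank '{"travel":[[0,0,-0.3],[0,0,-0.9],[0,0,-1.7],[0,0,-2.5],[0,0,-3.0]],"turn":[0,0,0,0,0]}' | egrep 'tcp|force'
python3 -m crank '{"travel":[[0,0,-0.15],[0,0,-0.15]],"turn":[0,0]}' 0 30
python3 -c "
from h import *;goal([.495,.27,.26],1.74)"
```

```text
tcp_pos: [0.5943, 0.1611, 0.2566]
wrist_force: [0.7, -0.7, 0.9]
clock: 13.32
tcp_pos: [0.5947, 0.1611, 0.2612]
orientation: [0.0, 0.971, 0.238, 0.002]
wrist_force: [0.9, 0.5, 0.4]
finger_gap: 0.0471
t 13.32 tcp [0.5947 0.1611 0.2612] yaw 0.48 tilt [0.004 0.   ] F [0.9 0.5 0.4] gap 47.1 q1,6 [0.13 2.8 ]
  travel [-0.956 -3.565  0.02 ] turn -1.26
```

```bash
python3 -m crank '{"travel":[[-0.2,-0.75,0],[-0.4,-1.5,0],[-0.6,-2.2,0],[-0.8,-2.9,0],[-0.96,-3.56,0]],"turn":[-0.1,-0.2,-0.3,-0.4,-0.5]}' | egrep 'tcp|force'
python3 -m crank '{"travel":[[0,0,0],[0,0,0],[0,0,0],[0,0,0],[0,0,0]],"turn":[-0.12,-0.24,-0.36,-0.48,-0.6]}' | egrep 'tcp|force'
python3 -c "
from h import *;goal([.495,.27,.155],1.74)"
```

```text
tcp_pos: [0.4916, 0.27, 0.2568]
wrist_force: [0.8, -0.3, -0.0]
tcp_pos: [0.4927, 0.2694, 0.2568]
wrist_force: [-0.3, -0.9, 0.2]
t 14.15 tcp [0.4927 0.2694 0.2568] yaw 1.586 tilt [-0.003 -0.001] F [-0.3 -0.9  0.2] gap -0.1 q1,6 [0.36 1.91]
  travel [0.018 0.067 2.544] turn -0.154
```

```bash
python3 -m crank '{"travel":[[0,0,0.6],[0,0,1.2],[0,0,1.8],[0,0,2.3],[0,0,2.55]],"turn":[-0.05,-0.1,-0.15,-0.15,-0.15]}' | egrep 'tcp|force'
python3 -m crank '{"travel":[[0,0,0],[0,0,0]],"turn":[0,0]}' | egrep 'tcp|force'
python3 -c "
from h import *;goal([.5727+.0096*.986,.2828+.0016,.155],1.74);w=shot('wrist','w7')"
```

```text
tcp_pos: [0.4908, 0.2684, 0.1522]
wrist_force: [-0.1, 0.5, -0.1]
tcp_pos: [0.493, 0.2693, 0.1563]
wrist_force: [0.1, -0.9, 0.5]
t 14.73 tcp [0.493  0.2693 0.1563] yaw 1.73 tilt [-0.002 -0.001] F [ 0.1 -0.9  0.5] gap -0.0 q1,6 [0.36 1.77]
  travel [0.021 2.261 0.026] turn -0.01
```

View pics/w7.png

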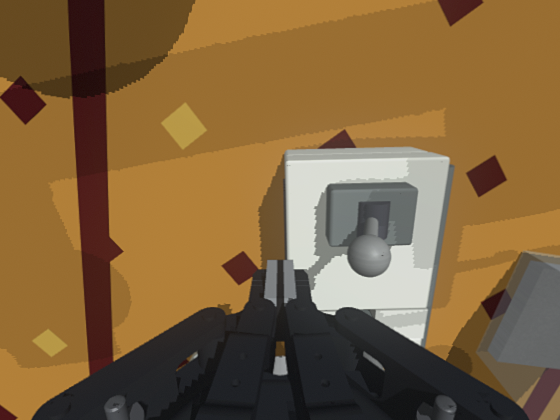

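The wrist view shows the ball at (369,255), right of the closed fingertips at (280,265). Pushing along tool +y should swing it over. I'll check the alignment along tool x.

```bash
python3 - <<'E'
from h import *
w=np.load("w7.npz");b=onz(w,369,255,.168);print("ball",b)
yaw=1.73;ux=np.array([np.cos(yaw),np.sin(yaw)]);uy=np.array([np.sin(yaw),-np.cos(yaw)])
d=b[:2]-[.493,.2693];print("ball from TCP tool x,y (mm)",d@ux*1e3,d@uy*1e3)
E
```

```text
ball [0.54814506 0.27880495 0.168     ]
ball from TCP tool x,y (mm) 0.6424966178901463 55.95452727333413
```

```bash
python3 -m crank '{"travel":[[0,0.4,0],[0,0.7,0],[0,0.95,0],[0,1.2,0],[0,1.45,0]],"turn":[0,0,0,0,0]}' | egrep 'tcp|force'
python3 -m crank '{"travel":[[0,0.15,0],[0,0.3,0],[0,0.45,0],[0,0.55,0],[0,0.6,0]],"turn":[0,0,0,0,0]}' | egrep 'tcp|force'
```

```text
tcp_pos: [0.5527, 0.2792, 0.1591]
wrist_force: [0.6, 0.1, 0.4]
tcp_pos: [0.5753, 0.2826, 0.1574]
wrist_force: [-0.5, -0.9, 0.0]
```

```bash
for i in 1 2 3; do python3 -m crank '{"travel":[[0,0.05,0],[0,0.1,0],[0,0.1,0]],"turn":[0,0,0]}' | egrep 'tcp|force'; done
```

```text
tcp_pos: [0.5788, 0.2832, 0.1572]
wrist_force: [-0.1, -0.1, -1.0]
tcp_pos: [0.5829, 0.2838, 0.1573]
wrist_force: [0.2, 0.4, -0.3]
tcp_pos: [0.587, 0.2845, 0.1572]
wrist_force: [0.2, -0.6, -0.2]
```

```bash
for i in 1 2 3; do python3 -m crank '{"travel":[[0,0.05,0],[0,0.1,0],[0,0.1,0]],"turn":[0,0,0]}' | egrep 'tcp|force'; done
python3 - <<'E'
from h import *
s=shot("scene","s8");pv=np.array([.5727,.2828])
for q in(0,.1,.5,.85,1):
    a=-.5+q;print(q,proj(s,[pv[0]+.07*np.sin(a)*.986,pv[1]+.07*np.sin(a)*.166,.102+.07*np.cos(a)]).round(1))
a=cv2.cvtColor(cv2.imread("pics/scene0.png"),cv2.COLOR_BGR2GRAY).astype(int)
b=cv2.cvtColor(cv2.imread("pics/s8.png"),cv2.COLOR_BGR2HSV)
print("low-sat, mid-bright map rows 170-205, cols 380-430")
for v in range(164,206,2):print(v,"".join("#" if (b[v,u,1]<60 and b[v,u,2]>120) else ("+" if b[v,u,1]<70 and b[v,u,2]>70 else ".") for u in range(380,432)))
E
```

```text
tcp_pos: [0.5909, 0.2851, 0.1572]
wrist_force: [0.4, -0.3, -0.3]
tcp_pos: [0.5949, 0.2857, 0.1572]
wrist_force: [-0.3, -0.5, -0.3]
tcp_pos: [0.5989, 0.2864, 0.1572]
wrist_force: [0.8, -0.1, 0.3]
0 [395.3 176.7]
0.1 [397.2 176.9]
0.5 [405.5 180.1]
0.85 [412.5 185.9]
1 [415.1 189.1]
low-sat, mid-bright map rows 170-205, cols 380-430
164 ....................................................
166 ................................++..................
168 ...............................++.++................
170 ...............................++.+++...............
172 ...............#####..........++++++................
174 .............++#######........++.+++................
176 .............+++++####........++++++................
178 .............++++++++#..........++++................
180 ................++++................................
182 .................++.................................
184 .................++#................................
186 .................++#................................
188 ..................+#................................
190 .........+##......++................................
192 .....+###########++++...............................
194 #################+++#...............................
196 #################++++++++...........................
198 ++++##########++++++++++++++........................
200 ##++++###++++++++++++++++++####.....................
202 ###++++###++++++++++++++++########..................
204 ###+++++###+++++++++++#############+................
```

The scene pixels put the ball still at (397,176), so the lever hasn't moved and the fingers missed it. I'll check where the fingertips actually are.

```bash
python3 - <<'E'
from h import *
s=np.load("s8.npz")
for z in(.157,.17,.18,.2,.22):print(z,proj(s,[.5989,.2864,z]).round(1))
b=cv2.cvtColor(cv2.imread("pics/s8.png"),cv2.COLOR_BGR2HSV)
for v in range(156,200,2):print(v," ".join("%3d"%b[v,u,2] for u in range(390,430,2)))
goal([.493,.2693,.157]) 
w=shot("wrist","w9");g=cv2.cvtColor(cv2.imread("pics/w9.png"),cv2.COLOR_BGR2HSV)
for z in(.157,.18,.2):print("tip proj wrist",z,proj(w,[.5989,.2864,z]).round(0))
print("ball at q.1 wrist",proj(w,[.547,.2787,.168]))
E
```

```text
0.157 [412.4 190. ]
0.17 [413.2 185.8]
0.18 [413.8 182.5]
0.2 [415.  175.9]
0.22 [416.3 169.1]
156 110  84  77  72  71  69  70  53  52  54  52  53  53  53  53  52  53  52  55  87
158  69  70  71  70  70  67  71  63  55  52  52  52  53  53  55  53  51  55  68 118
160  72  71  71  72  74  79  95 115  78  71  55  53  57  55  54  55  55  55 101 117
162  71  76  93 130 119 123 124 122 123 118  60  54  53  55  54  56  55  60  84  61
164 127 139 142 138 124 123 123 123 124 122  68  55  56  55  58  56  58  57  57  56
166 123 124 126 124 125 124 124 123 123 124  82  85  59  54  58  55  56  56  58  64
168 125 125 124 123 124 123 124 124 124 124  77  83  78  66  57  57  57  63 116 190
170 125 124 125 126 126 123 123 124 124 121  71  84  88  77  57  57 118 178 204 207
172 124 125 128 154 173 148 125 124 125 117  72  78  89  70  58  62 158 205 207 208
174 125 117 115 132 157 178 134 124 125 119  82  70  89  64  60  70 183 205 207 206
176 124 108 101 108 127 143 133 124 124 123  93  71  89  62  61  87 200 207 206 208
178 126 104  92  92  98 116 127 141 143 195 136  79  88  67 108 196 207 206 208 2
[... 429 characters left out ...]
3 204 179 144  95 165 206 206 207 207 207 206 208 206 198 111 103 105 104 104
192 236 227 166 132  95 144 183 200 205 207 207 206 206 207 199 174 145 130 121 110
194 195 148 140 136  95 129 146 165 183 202 207 208 208 208 208 208 208 207 205 204
196 139 139 138 131  94 117 105 114 167 180 185 200 206 206 208 208 208 208 209 208
198 128 126 109  98 104 107 108 104 108 161 178 180 181 199 207 209 208 208 208 208
t 17.17 tcp [0.5987 0.2863 0.1572] yaw 1.73 tilt [ 0. -0.] F [ 0.3  0.1 -0.2] gap 0.2 q1,6 [0.33 1.74]
  travel [-0.003 -2.676  0.005] turn None
tip proj wrist 0.157 [278. 248.]
tip proj wrist 0.18 [278. 265.]
tip proj wrist 0.2 [278. 284.]
ball at q.1 wrist [192.58672935 254.47134574]
```

The fingertips show at scene row ~180, about z 0.185. That is roughly 28 mm above the reported TCP, so they passed over the ball (top ~0.181). I'll go back, drop lower, and push again.

```bash
python3 -m crank '{"travel":[[0,-0.4,-0.2],[0,-1.0,-0.4],[0,-1.7,-0.4],[0,-2.3,-0.2],[0,-2.75,0]],"turn":[0,0,0,0,0]}' | egrep 'tcp|force'
python3 -m crank '{"travel":[[0,0,0.3],[0,0,0.6],[0,0,0.8],[0,0,0.8]],"turn":[0,0,0,0]}' | egrep 'tcp|force'
python3 -m crank '{"travel":[[0,0.3,0],[0,0.6,0],[0,0.8,0],[0,1.0,0],[0,1.2,0]],"turn":[0,0,0,0,0]}' | egrep 'tcp|force'
python3 -m crank '{"travel":[[0,0.15,0],[0,0.3,0],[0,0.45,0],[0,0.6,0],[0,0.7,0]],"turn":[0,0,0,0,0]}' | egrep 'tcp|force'
```

```text
tcp_pos: [0.4883, 0.2688, 0.1579]
wrist_force: [-0.8, 0.1, -1.1]
tcp_pos: [0.4886, 0.2685, 0.1236]
wrist_force: [0.1, -1.3, -0.6]
tcp_pos: [0.5377, 0.2766, 0.1255]
wrist_force: [-1.0, 0.3, 1.4]
tcp_pos: [0.5655, 0.281, 0.125]
wrist_force: [-1.4, 0.1, 0.0]
```

```bash
for i in 1 2 3 4; do python3 -m crank '{"travel":[[0,0.05,0],[0,0.1,0],[0,0.1,0]],"turn":[0,0,0]}' | egrep 'tcp|force'; done
```

```text
tcp_pos: [0.5691, 0.2816, 0.1251]
wrist_force: [-0.6, -0.2, -0.4]
tcp_pos: [0.573, 0.2823, 0.1253]
wrist_force: [-0.2, -0.2, -0.5]
tcp_pos: [0.5762, 0.2828, 0.1252]
wrist_force: [-1.5, -0.5, 1.5]
tcp_pos: [0.5766, 0.2828, 0.1251]
wrist_force: [-11.6, -1.7, 6.0]
```

The lever is on its end stop (the force jumped to ~12 N at the expected place). Now I'll back off, retreat, and check.

```bash
python3 -m crank '{"travel":[[0,0,0],[0,0,0],[0,-0.4,0],[0,-0.9,0],[0,-1.4,0]],"turn":[0,0,0,0,0]}' | egrep 'tcp|force'
python3 -m crank '{"travel":[[0,-0.3,-0.7],[0,-0.6,-1.5],[0,-0.8,-2.3],[0,-0.8,-2.8],[0,-0.8,-2.8]],"turn":[0,0,0,0,0]}' | egrep 'tcp|force'
python3 - <<'E'
from h import *
s=shot("scene","s10");goal([.5,.27,.2])
b=cv2.cvtColor(cv2.imread("pics/s10.png"),cv2.COLOR_BGR2HSV)
print("ball expected q=1 ~ (415,189); saturation-low & V 85-190 = #")
for v in range(166,208,2):print(v,"".join("#" if (b[v,u,1]<70 and 85<b[v,u,2]<190) else "." for u in range(380,435)))
# bystanders and spout: differences to earlier frames
o=cv2.imread("pics/scene0.png");n=cv2.imread("pics/s10.png")
for k,(x0,y0,x1,y1) in dict(cup=(268,200,298,242),tin=(286,230,316,268),gold=(310,255,358,305)).items():
    print(k,np.abs(o[y0:y1,x0:x1].astype(int)-n[y0:y1,x0:x1]).mean().round(2))
a=cv2.imread("pics/s6.png")[185:235,352:392].astype(int);print("spout vs after release, low part",np.abs(a-n[185:235,352:392])[20:].mean().round(2))
for v in range(188,216,4):
    r=b[v,355:385];u=np.where((r[:,1]<80)&(r[:,2]<150))[0]+355;print(v,u.min() if len(u) else None,u.max() if len(u) else None)
print([proj(s,[.5935,.1605,z]).round(1) for z in(.11,.17)])
E
```

```text
tcp_pos: [0.5257, 0.2746, 0.1252]
wrist_force: [-0.3, -0.4, 0.2]
tcp_pos: [0.4964, 0.2706, 0.2432]
wrist_force: [1.2, 0.1, 0.8]
t 20.68 tcp [0.4958 0.2703 0.2406] yaw 1.73 tilt [0.007 0.002] F [0.4 0.6 0.1] gap -0.0 q1,6 [0.36 1.77]
  travel [-0.026  0.094  1.015] turn None
ball expected q=1 ~ (415,189); saturation-low & V 85-190 = #
166 .......................................................
168 .......................................................
170 .......................................................
172 .......................................................
174 .......................................................
176 .......................................................
178 .......................................................
180 .......................................................
182 .......................................................
184 ...............................######..................
186 ..............................########.................
188 .............................#########.................
190 .............................########..................
192 .............#####..........###........................
194 ##........###########....####..........................
196 #####..####################............................
198 ###########################............................
200 .#############.........########........................
202 ..#############......#############.....................
204 ############.#######################...................
206 ############....####################...................
cup 4.16
tin 6.29
gold 12.87
spout vs after release, low part 12.12
188 None None
192 None None
196 368 381
200 367 384
204 366 384
208 365 384
212 365 369
[array([367.9, 218.4]), array([370.4, 199.2])]
```

```bash
python3 - <<'E'
from h import *
o=cv2.imread("pics/scene0.png");n=cv2.imread("pics/s10.png");a=cv2.imread("pics/s6.png")
def m(src,x0,y0,x1,y1,p=8):
    r=cv2.matchTemplate(n[y0-p:y1+p,x0-p:x1+p],src[y0:y1,x0:x1],cv2.TM_CCOEFF_NORMED);_,v,_,l=cv2.minMaxLoc(r);return (l[0]-p,l[1]-p,round(v,3))
print("cup",m(o,268,200,298,242),"tin",m(o,286,230,316,268),"gold",m(o,310,255,358,305),"spout",m(a,360,190,393,218),"collet base",m(a,355,210,380,235))
E
```

```text
cup (0, 0, 0.988) tin (0, 0, 0.972) gold (0, 0, 0.945) spout (0, 0, 0.76) collet base (0, 0, 0.943)
```

```bash
python3 -c "
from workcell import *;print(hand_in())"
```

```text
the job is handed in; nothing more can be done
None
```

I lifted the spout out of the holder, pushed it down into the collet, let go, and swung the tap lever over to its end stop. I handed the job in at about 21 s; it gives no verdict.

**Spout seating:** The seal gave way at about 8 N and the tube then slid with little drag. It stopped dead about 42 mm below the rim, with the push reaching at most 17.5 N, which I took as the stop. Step 1 rests on that halt and force, because the images cannot resolve 1.5 mm. After I let go, it matched the scene image at zero shift, though with only a moderate score of 0.76.

**Tilt:** Before insertion the tube leaned about 2° in the grip. I had no way to measure the tilt once it was seated; it only looked upright in the pictures.

**Tap lever:** My first push missed because the fingertips were about 28 mm higher than the reported TCP suggested and passed over the ball. The second, lower push met a firm stop at about 12 N. In the image the ball moved from (397,176) to (413,187), which fits roughly 0.9 to 1.0 rad, so it should be past 0.85, though pixel precision is limited.

**Other checks:**
- The cup, tin and golden bowl all matched their starting positions with zero pixel shift.
- The arm ended clear of everything, with the wrist force near zero.
- The finger gap read 10.9 mm on a tube given as 16 mm. I never resolved this; the spout did not visibly slip, but the grip may have been higher on the tube than planned.

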